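Index the thimble display one hole round

TASK

The thimble display turntable is locked by a spring plunger with a red knob. Pull the knob up to free it, turn the display to the next hole, bringing the knob round towards the side where the green glass jar stands, and let the plunger spring down so that it is fully home and locks the display there. The next hole cannot be seen and its place is only roughly known, so let the pin ride on the plate and feel for it: never force the display against the pin, and leave the jar, the cup hook and the thimbles where they are.

Things in the scene. Friction and masses are not known exactly. Their poses are not given: they have to be found in the camera images.
- stand: Fixed round stand of the display, 230 mm across; origin at the centre of its underside on the bench, z = turning axis, -x points to the knob at the start. Its index plate (top 30 mm up) has a 7 mm hole under the plunger and one on either side, hidden by the disc: each lies 42 to 68 degrees from the first, drilled by hand, exact angle found only by feel.
- turntable (a joint): Turn of the display, rad: 0 at the start, positive anticlockwise from above (the knob, on the robot's side, moves to -y), stops at +-1.5. Wooden disc, 244 mm across, top 45 mm above the bench, light friction (0.18 N m); on the half away from the knob stands a two-step thimble rack with fixed thimbles, top 101 mm above the bench.
- plunger (a joint): Height of the spring plunger above home, m: 0 = fully home, pin 8 mm deep in a hole; about 0.007 = pin tip riding on the plate between holes; 0.015 = upper stop. Spring pushes down with 7.5 N at home, 0.3 N more per mm; damped (40 N s/m).
- knob (a point): Centre of the red upright cylindrical plunger knob, 24 mm in diameter, 26 mm tall, 95 mm from the turning axis; 76 mm above the bench when home, its underside then 18 mm above the disc, over a 22 mm wide, 12 mm tall brass bushing. It rides on the disc: with the plunger pulled, carrying the knob round the axis turns the display.
- index_pin: Steel pin of the plunger, 5 mm in diameter, round tip, hidden in the disc below the knob; origin 21 mm below the knob's centre, tip 33 mm below the origin. More than 22 N between it and the index plate, as when the display is turned while the pin stands in a hole, counts as forcing it.
- jar: Green glass jar with a brass cap, 72 mm across, 105 mm tall, standing on the bench to the left (+y) or right (-y) of the display; origin at the centre of its underside. It marks the side to turn the knob to.
- cup_hook: Small brass cup hook standing on its 22 mm round foot, 45 mm tall, on the bench on the other side from the jar; origin under the foot. Bystander.
- thimble_white: White porcelain thimble, 21 mm across, 26 mm tall, on the bench to the left or right of the display; origin at the centre of its underside. Bystander.
- thimble_blue: Blue porcelain thimble, 21 mm across, 26 mm tall, on the bench to the left or right of the display; origin at the centre of its underside. Bystander.
Mind the look-alikes: they are no part of the job. There is more than one size of the jar; the one meant has the size given above.

How it is judged (in metres and radians):
On the way, in this order (a step that is already met when the one before it is completed fails the run):
1. the plunger is pulled up until its pin is clear of the first hole (value of joint plunger above 0.0075 m and value of joint turntable between -0.3 and 0.3 rad), for 0.1 s.
2. the display is turned towards the jar's side, off the first hole (((world y of jar above 0 m and value of joint turntable below -0.4 rad) or (world y of jar below 0 m and value of joint turntable above 0.4 rad))), for 0.1 s.
At the end, for the whole second after the job is handed in: The plunger is home to within 2 mm in the next hole (42 to 68 degrees round from the first) on the jar's side, the display is at rest, and the knob is released (value of joint plunger below 0.002 m and velocity of joint turntable between -0.05 and 0.05 rad/s and ((world y of jar above 0 m and value of joint turntable below -0.7 rad) or (world y of jar below 0 m and value of joint turntable above 0.7 rad))); the robot touches nothing.
It fails at once if the pin is loaded with more than 22 N against the index plate (the display is forced against the pin) (contact force between index_pin and anything else above 22 N).
It fails at once if the jar is moved by more than 15 mm or tipped (distance of jar from where it was at the start of the episode above 0.015 m or angle between jar's own z axis and vertical above 0.3 rad).
It fails at once if the cup hook is moved by more than 15 mm (distance of cup_hook from where it was at the start of the episode above 0.015 m).
It fails at once if a thimble is moved by more than 15 mm (distance of any of thimble_white, thimble_blue from where it was at the start of the episode above 0.015 m).
It also fails if it takes over 64 s, if anything falls off the work surface, if the arm or the gripper's body presses on something with over 40 N, if the wrist force passes 120 N, or if a joint passes its speed limit or range.

ROBOT

A 6-joint arm with a two-finger parallel gripper is mounted at the origin on the work surface. World frame = base frame: x ahead of the robot, y to its left, z up, the work surface at z = 0. Lengths are in mm, angles in rad, forces in N, time in s.
With the tool pointing down it reaches from about 275 to 750 mm from the base axis. Payload 10.2 kg.
Tool frame: the origin (TCP) lies midway between the tips of the shut fingers; the grasp point (between the pads) lies 19 mm behind it; x points along the fingers, y is the direction in which the jaws open and shut, and the axes are right-handed (so a half turn about x gives the same grasp; the last joint's range is limited). The gripper opens to 85 mm and grips with 20 to 120 N. Pads are 22 mm wide; open, the fingers measure 114 mm over their backs; the gripper's body (76 mm by 85 mm) begins 54 mm behind the grasp point. The pads swing forward as they close: fully open they stand 13 mm farther back than shut.
Start: joints at [0.893, 0.313, 1.498, -0, 1.331, -0.223], TCP at [230.636, 471.633, 231.294] pointing down, gripper open.
Joint ranges: [-2.94, 2.94], [-0.97, 2.17], [0.19, 2.56], [-1.23, 4.37], [0.02, 3.11], [-2.88, 2.88]. Speed limits (rad/s): [2.39, 2.39, 3.01, 3.14, 3.14, 3.14].

INTERFACE

Orientations are given as a unit quaternion [w, x, y, z].
In Python, from rig import ctrl gives the robot as it stands.
- The arm moves only by the tool arm_command, never from a script. Its argument "plan" is a list of rows, each a list of 5 numbers: the shift along the tool's x, y, z in m, then the turn about the tool's x in rad, then the opening, from 0 (shut) to 1 (fully open). A call has 1 to 12 rows; each row shifts and turns the commanded pose from where the row before left it, along the tool's axes as they then stand; what a row does not reach is not made up. A row lasts 1/8 s, in which the tool goes at most 62.5 mm and 10.7 degrees, less where a joint would pass 70% of its speed; a pose out of reach is approached as far as the arm can. A call with a gripper value outside its range is refused whole. The fingers move at their own pace and stop on an object; "squeeze" is the grip in N (left out, the last holds). Time passes only in rows, so rows that do not move let the fingers close. It gives the time, the measured TCP pose, the force and the opening at its end, in the units of the state.
- ctrl.sense(): the state, without advancing time (a new reading comes with each control period).
- ctrl.capture(name): name is "scene" or "top" or "wrist"; returns a dict with "color" (420x560x3 uint8, red, green, blue), "fx", "fy", "cx", "cy" (pixels), "k1" (the pictures are not rectified: a ray, as slopes to the right and down, at radius r is drawn at 1 + k1 r^2 times it, then the intrinsics apply), "xyz" and "orientation" of the camera in the world; the wrist camera has in their place "hand_eye" (4x4, takes a point from camera to tool coordinates, whose origin is the TCP and whose axes are the tool frame's). Camera axes: x right, y up, looking along -z (the intrinsics and any distortion apply to the point x, -y, -z); pixel columns grow to the right and rows downward; lengths in mm; the calibration is good to about 2 mm. A picture is of the moment at which its call begins: read the wrist's pose just before it. There is no depth.
- ctrl.finish_job(): hands the job in, once; it reports no verdict.
Trained networks look in the newest picture that a camera, given by its name, has taken for a name from the list of things; names that differ only in an ending like _2 or _b are one class to them, and where a whole thing is asked for, a point or a joint stands for the part that bears it (a point fixed in the world has none). Each returns a list of dicts, best first, with "score" (0 to 1); they miss things now and then, are a little off and sometimes report something else, mostly with a low value. They report only what shows in the picture. A call takes as long as a camera call. They do not tell look-alikes from the thing itself.
- ctrl.spot_in(camera, query): "uv" ([column, row] in pixels, amid what is visible of it).
- ctrl.regions_of(camera, query): "mask" (420x560 bool, what is visible of it) and "uv" ([column, row] in pixels, amid what is visible of it).
- ctrl.place_of(camera, query): "uv" ([column, row] in pixels: a listed point, or the origin of a listed thing).
The state is a dict: "time_s": time; "joints": joint angles; "dq": joint speeds; "tau": joint torques, N m; "eef_pos": TCP position; "ee_rot": TCP orientation; "force": force on the tool from outside, world axes, zero at the start; "wrist_torque": the same for the moment, N m; "grip_width": opening from 0.0 (shut) to 1.0 (fully open).
Only numpy, scipy, OpenCV 4.12 (cv2) and the standard library are available. Lean on these libraries where they do the work, as an engineer would, in place of code of your own. Each camera call takes 0.05 s, during which the arm holds its last target.

## Working session

There is one attempt and no reset: what is moved stays moved. The work goes in short steps, Python scripts to look and compute and a tool call to move; the robot and the scene stay as the last step left them, time stands still between calls to the robot, and variables do not carry over. Pictures are saved under pics/ and viewed, and the job is handed in when it is done.

Besides the shell and the picture viewer there is one more tool, called after "Emit:" by a JSON object that holds its "method" and its "body". arm_command: Moves the arm, as the interface text tells. Its arguments: {"type":"object","properties":{"plan":{"type":"array"},"squeeze":{"type":"number"}},"required":["plan"]}

```bash
mkdir -p pics; ls
cat > h.py <<'E'
from rig import ctrl
import numpy as np, cv2
from scipy.spatial.transform import Rotation as R
def rot(q): return R.from_quat([q[1],q[2],q[3],q[0]]).as_matrix()
def campose(c,st=None):
    if "hand_eye" in c:
        T=np.array(c["hand_eye"]); Rt=rot(st["ee_rot"]); 
        return Rt@T[:3,3]+np.array(st["eef_pos"]), Rt@T[:3,:3]
    return np.array(c["xyz"]), rot(c["orientation"])
def ray(c,uv,st=None):
    p,M=campose(c,st)
    K=np.array([[c["fx"],0,c["cx"]],[0,c["fy"],c["cy"]],[0,0,1.]])
    u=cv2.undistortPoints(np.array([[uv]],float),K,np.array([c["k1"],0,0,0.]))[0,0]
    d=M@np.array([u[0],-u[1],-1]); return p,d
def onz(c,uv,z,st=None):
    p,d=ray(c,uv,st); return p+d*(z-p[2])/d[2]
def proj(c,X,st=None):
    p,M=campose(c,st); x=M.T@(np.array(X)-p); a=x[0]/-x[2]; b=-x[1]/-x[2]; s=1+c["k1"]*(a*a+b*b)
    return [c["fx"]*a*s+c["cx"],c["fy"]*b*s+c["cy"]]
def save(c,n): cv2.imwrite("pics/"+n,cv2.cvtColor(np.asarray(c["color"]),cv2.COLOR_RGB2BGR))
E
python3 - <<'E'
from h import *
s=ctrl.sense(); print(s)
for n in ["scene","top"]:
    c=ctrl.capture(n); save(c,n+"1.png"); print(n,c["xyz"],c["orientation"],c["fx"],c["k1"])
    for q in ["stand","knob","jar","cup_hook","thimble_white","thimble_blue"]:
        r=ctrl.place_of(n,q)
        zz={"knob":76}.get(q,0)
        print(q,[(np.round(x["uv"]),round(x["score"],2),np.round(onz(c,x["uv"],zz),1)) for x in r])
E
```

```text
pics
{'time_s': 0.0, 'joints': array([ 8.92634440e-01,  3.13463388e-01,  1.49844312e+00, -8.89771858e-06,
        1.33100278e+00, -2.23403052e-01]), 'dq': array([-0.00079599,  0.0016355 ,  0.00155887, -0.00130438, -0.00045194,
        0.00030944]), 'tau': array([-4.89260201e-04, -4.12271440e+01, -2.59747106e+01, -2.30130063e-04,
        4.17079747e-03,  3.97808583e-05]), 'eef_pos': array([230.45107368, 471.42795375, 230.72595713]), 'ee_rot': array([ 0.68870616,  0.15897857,  0.68910627, -0.15981923]), 'force': array([-0.22429217,  0.0808648 ,  0.07019844]), 'wrist_torque': array([-0.03056801,  0.02351832,  0.00958344]), 'grip_width': 1.0001449365107926}
scene [926.71141855 469.5655002  721.3293873 ] [0.257771   0.10610019 0.33547267 0.89986385] 383.85767886557835 -0.07961302541961716
stand [(array([322., 242.]), 0.61, array([548.1,  78.5,   0. ])), (array([378., 359.]), 0.34, array([621. , 358.4,   0. ]))]
knob [(array([364., 210.]), 0.59, array([453.3,  96.2,  76. ])), (array([275., 144.]), 0.42, array([ 502. , -204.6,   76. ]))]
jar [(array([202., 156.]), 0.66, array([ 659.4, -344.
[... 450 characters left out ...]
8 1201.54350051] [-0.69749153 -0.04148569  0.03035398  0.7147469 ] 446.7708770621789 -0.15129025251475003
stand [(array([255., 229.]), 0.6, array([548.4,  82.9,   0. ]))]
knob [(array([249., 266.]), 0.64, array([453. ,  94.6,  76. ]))]
jar [(array([360., 195.]), 0.95, array([ 634.2, -204.3,    0. ])), (array([394., 139.]), 0.95, array([ 786.1, -306.3,    0. ])), (array([406., 186.]), 0.8, array([ 653.5, -332.6,    0. ])), (array([153., 207.]), 0.58, array([613.5, 361.7,   0. ]))]
cup_hook [(array([154., 203.]), 0.44, array([625., 359.,   0.]))]
thimble_white [(array([197., 278.]), 0.49, array([421.4, 240.7,   0. ]))]
thimble_blue [(array([390., 268.]), 0.49, array([ 433.9, -277.6,    0. ]))]
```

View pics/scene1.png

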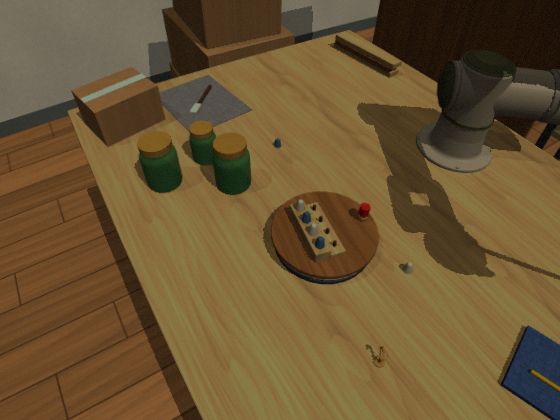

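View pics/top1.png

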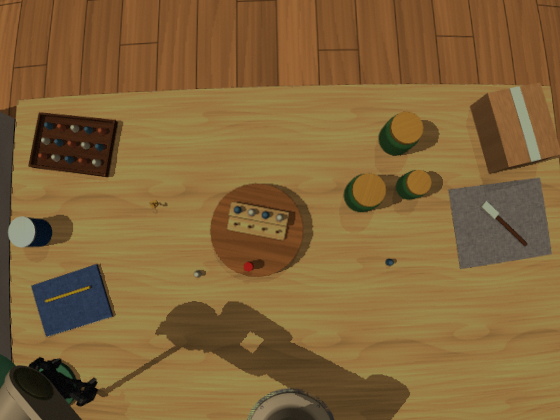

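The scene view shows the disc at about (325,235), the red knob at (364,211), three green jars at (160,162), (203,143) and (232,163), and the hook at (379,358). The white thimble is at (408,267) and the blue one at (277,142). In the top view there is something green near the gripper at (55,380), which I'll check first because it could be a jar on the left.

Run:
```python
from h import *
c=ctrl.capture("top"); im=cv2.cvtColor(np.asarray(c["color"]),cv2.COLOR_RGB2BGR)
a=cv2.resize(im[320:420,0:140],None,fx=4,fy=4,interpolation=cv2.INTER_CUBIC)
b=cv2.resize(im[100:220,330:450],(400,400),interpolation=cv2.INTER_CUBIC)[:400]
d=cv2.resize(im[180:300,200:320],(400,400),interpolation=cv2.INTER_CUBIC)
cv2.imwrite("pics/crop1.png",a); cv2.imwrite("pics/crop2.png",np.hstack([b,d]))
s=ctrl.sense(); w=ctrl.capture("wrist"); save(w,"w1.png"); print(w["hand_eye"])
# jar heights/dia candidates: cap edges
for uv in [(360,195),(394,139),(406,186)]: 
    g=onz(c,uv,0); print(g, proj(c,[g[0],g[1],105]), proj(c,[g[0]+36,g[1],105]),proj(c,[g[0],g[1]+36,105]))
for q in ["jar"]:
    for r in ctrl.regions_of("top",q): 
        m=r["mask"]; ys,xs=np.where(m); print(r["score"],xs.min(),xs.max(),ys.min(),ys.max())
```

```text
[[-6.13109292e-04  3.12585381e-01 -9.49889469e-01 -1.41859842e+02]
 [ 9.99999425e-01 -6.44137564e-04 -8.57422840e-04 -1.09243981e+00]
 [-8.79877334e-04 -9.49889449e-01 -3.12584807e-01 -8.03496237e+01]
 [ 0.00000000e+00  0.00000000e+00  0.00000000e+00  1.00000000e+00]]
[ 633.34922531 -203.97934114    0.        ] [np.float64(366.80195951235805), np.float64(190.61531127054107)] [np.float64(366.15576055786977), np.float64(176.2282035524047)] [np.float64(352.3672754295118), np.float64(190.97458828423066)]
[ 786.36954243 -305.80452201    0.        ] [np.float64(403.63914068757697), np.float64(129.63546921439774)] [np.float64(402.7196165913275), np.float64(115.88061626647519)] [np.float64(389.6734683557169), np.float64(129.84729607495638)]
[ 654.8448995  -331.86300858    0.        ] [np.float64(416.9159058808406), np.float64(180.82696085705211)] [np.float64(416.0786895687553), np.float64(166.61322510366819)] [np.float64(402.82947455621047), np.float64(181.15232356536083)]
0.77 396 430 171 199
0.72 343 386 174 211
0.66 378 423 111 155
```

View pics/crop1.png

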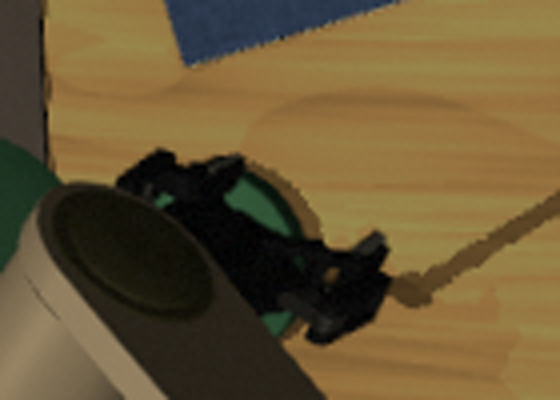

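View pics/crop2.png

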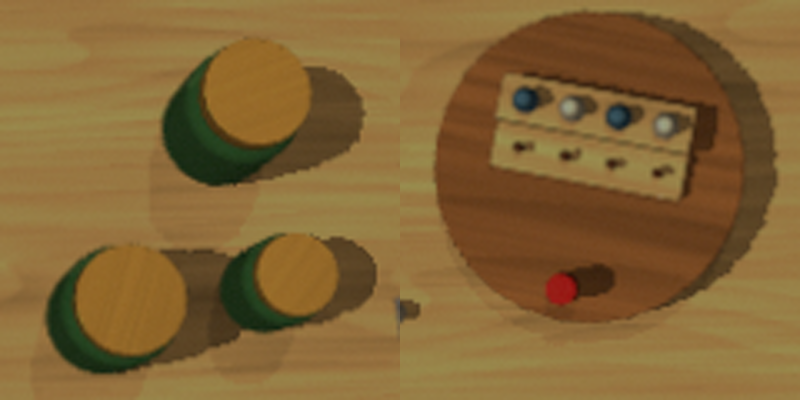

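View pics/w1.png

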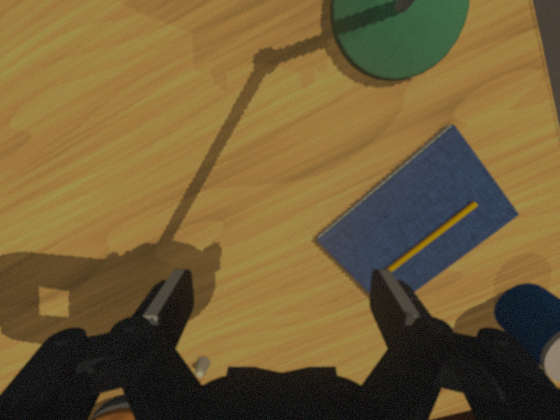

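All three jars, whatever their size, stand at y<0. The green object on the left is a flat lamp base, so the knob has to go to -y with the turntable positive. For the reach, the red knob at top (249,266) is the only red cylinder. The other knob-like items are rack pegs and thimbles at (258,214), and they aren't red. I'll move above the knob next for a closer measurement.

Run:
```python
from h import *
s=ctrl.sense(); M=rot(s["ee_rot"]); print(s["time_s"],s["eef_pos"]); print(M.round(4))
W=lambda p:(M.T@(np.array(p)-s["eef_pos"])).round(1)
# desired: camera over ~ (470,90)
K=np.array([453,95.,0]);C=np.array([548,81,0.])
print("to above knob z200",W([453,95,200]), "radial angle",np.degrees(np.arctan2(*(K-C)[[1,0]])))
print("tool y angle",np.degrees(np.arctan2(M[1,1],M[0,1])), "tool z", np.degrees(np.arctan2(M[1,2],M[0,2])))
```

```text
0.85 [230.64403064 471.63574726 231.29627991]
[[-0.      0.4393  0.8984]
 [ 0.      0.8984 -0.4393]
 [-1.      0.     -0.    ]]
to above knob z200 [  31.3 -240.7  365.2] radial angle 171.61675151907065
tool y angle 63.94296010477544 tool z -26.057039883388345
```

Emit:
{"method": "arm_command", "body": {"plan": [[0, -0.03, 0.045, 0, 1], [0, -0.03, 0.046, 0, 1], [0, -0.03, 0.046, 0, 1], [0, -0.03, 0.046, 0, 1], [0, -0.03, 0.046, 0, 1], [0, -0.03, 0.046, 0, 1], [0, -0.03, 0.045, 0, 1], [0, -0.03, 0.045, 0, 1]]}}

```text
time_s: 1.85
eef_pos: [453.8, 94.0, 231.5]
ee_rot: [0.689, 0.16, 0.689, -0.159]
force: [0.2, 0.3, -0.6]
grip_width: 0.998
```

Emit:
{"method": "arm_command", "body": {"plan": [[0, 0, 0, 0.158, 1], [0, 0, 0, 0.158, 1], [0, 0, 0, 0.158, 1], [0, 0, 0, 0.158, 1], [0, 0, 0, 0.158, 1], [0, 0, 0, 0.158, 1], [0, 0, 0, 0.158, 1], [0, 0, 0, 0.158, 1], [0, 0, 0, 0, 0.6], [0, 0, 0, 0, 0.6]]}}

```text
time_s: 3.1
eef_pos: [453.1, 95.7, 231.3]
ee_rot: [0.462, 0.535, 0.462, -0.535]
force: [0.2, 0.6, 0.3]
grip_width: 0.613
```

```bash
cat > look.py <<'E'
from h import *
import sys
n=sys.argv[1]
s=ctrl.sense(); w=ctrl.capture("wrist"); save(w,n+".png"); M=rot(s["ee_rot"])
print(s["time_s"],s["eef_pos"],s["joints"].round(3),s["force"].round(2),s["grip_width"]); print(M.round(3))
for q,z in [("knob",76),("stand",0)]:
    print(q,[(np.round(x["uv"],1),round(x["score"],2),np.round(onz(w,x["uv"],z,s),1)) for x in ctrl.place_of("wrist",q)])
E
python3 look.py w2
```

```text
3.1 [453.09484409  95.705217   231.31588523] [-0.046  0.176  1.674  0.     1.292  0.099] [0.16 0.6  0.33] 0.612893353348446
[[ 0.     0.99  -0.144]
 [ 0.    -0.144 -0.99 ]
 [-1.     0.    -0.   ]]
knob [(array([282.8, 193.8]), 0.68, array([454.4,  95.7,  76. ]))]
stand [(array([358.7, 185.7]), 0.63, array([546.8,  72.4,   0. ])), (array([284.5, 194.5]), 0.36, array([454. ,  74.5,   0. ]))]
```

View pics/w2.png

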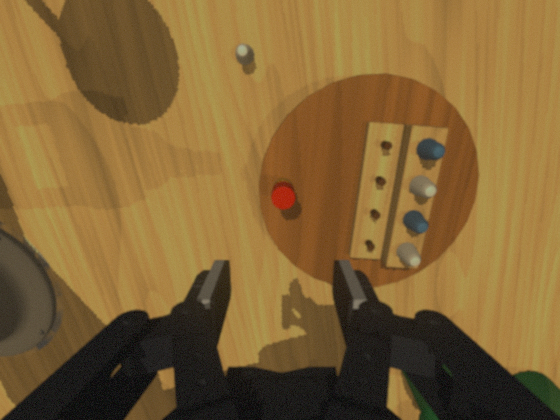

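The wrist view shows the red knob at (284,196), the disc centred near (370,180), and the rack on the far half. Next I'll fit the disc rim and the knob top.

```bash
cat > meas.py <<'E'
from h import *
from scipy.optimize import least_squares
def measure(cam,s=None,w=None):
    w=w or ctrl.capture(cam); im=np.asarray(w["color"]).astype(int); r,g,b=im[...,0],im[...,1],im[...,2]
    red=((r>90)&(g<0.35*r)&(b<0.4*r)).astype(np.uint8)
    n,l,st,ce=cv2.connectedComponentsWithStats(red); i=1+np.argmax(st[1:,4]); 
    out={"red_uv":ce[i],"box":st[i],"knob82":onz(w,ce[i],80,s)}
    return w,out
def disc(w,s,c0):
    hsv=cv2.cvtColor(np.asarray(w["color"]),cv2.COLOR_RGB2HSV); g=cv2.GaussianBlur(np.asarray(w["color"]),(3,3),0).astype(float).mean(2)
    pts=[]
    for a in np.radians(np.arange(0,360,3)):
        rr=np.arange(112,132,0.5); uv=np.array([proj(w,[c0[0]+q*np.cos(a),c0[1]+q*np.sin(a),45],s) for q in rr])
        if (uv<1).any() or (uv[:,0]>558).any() or (uv[:,1]>418).any(): continue
        v=cv2.remap(g.astype(np.float32),uv[:,0].astype(np.float32)[None],uv[:,1].astype(np.float32)[None],1)[0]
        d=np.convolve(v,np.r_[np.ones(4),-np.ones(4)]/4,"valid"); k=np.argmax(d)
        if d[k]>12: pts.append([c0[0]+rr[k+4]*np.cos(a),c0[1]+rr[k+4]*np.sin(a)])
    p=np.array(pts)
    f=least_squares(lambda x:np.hypot(p[:,0]-x[0],p[:,1]-x[1])-x[2],[*c0[:2],122],loss="soft_l1",f_scale=1)
    return f.x,len(p),np.median(abs(f.fun))
if __name__=="__main__":
    for n in ["wrist","top","scene"]:
        s=ctrl.sense() if n=="wrist" else None
        w,o=measure(n,s); print(n,o)
        for c0 in [(548,81)]: 
            x=disc(w,s,c0); print(x); x=disc(w,s,x[0][:2]); print(x)
E
python3 meas.py
```

```text
wrist {'red_uv': array([282.96902655, 196.42035398]), 'box': array([272, 183,  23,  26, 452], dtype=int32), 'knob82': array([454.29787586,  94.06654556,  80.        ])}
(array([546.58480456,  76.19186997, 120.76374777]), 104, np.float64(0.256826369347678))
(array([546.51434297,  76.18965722, 120.81689573]), 101, np.float64(0.25235292617696814))Traceback (most recent call last):
  File "meas.py", line 24, in <module>
    w,o=measure(n,s); print(n,o)
        ~~~~~~~^^^^^
  File "meas.py", line 6, in measure
    n,l,st,ce=cv2.connectedComponentsWithStats(red); i=1+np.argmax(st[1:,4]);
                                                         ~~~~~~~~~^^^^^^^^^^
    return _wrapfunc(a, 'argmax', axis=axis, out=out, **kwds)
    return bound(*args, **kwds)
ValueError: attempt to get argmax of an empty sequence
```

Run:
```python
from meas import *
for n in ["top","scene"]:
    w=dict(ctrl.capture(n)); w["color"]=cv2.cvtColor(cv2.imread(f"pics/{n}1.png"),cv2.COLOR_BGR2RGB)
    _,o=measure(n,None,w); print(n,o); x=disc(w,None,(548,80)); print(x); print(disc(w,None,x[0][:2]))
```

```text
top {'red_uv': array([247.86956522, 266.2173913 ]), 'box': array([244, 262,   9,  10,  69], dtype=int32), 'knob82': array([453.7021336 ,  96.04515591,  80.        ])}
(array([545.12003677,  73.29824432, 123.55286824]), 38, np.float64(0.49966763496360755))
(array([544.23397569,  72.34870284, 124.5754484 ]), 41, np.float64(0.8772222136751964))
scene {'red_uv': array([365.        , 206.56896552]), 'box': array([360, 203,  10,   8,  58], dtype=int32), 'knob82': array([448.24566111,  93.08653112,  80.        ])}
(array([552.05854518,  79.73396994, 124.62900607]), 32, np.float64(1.351397700185892))
(array([553.69188235,  80.41355005, 126.21813882]), 42, np.float64(2.5929270818583063))
```

Emit:
{"method": "arm_command", "body": {"plan": [[0.03, 0.001, 0.001, 0.045, 0.6], [0.04, 0, 0, 0, 0.6], [0.04, 0, 0, 0, 0.6], [0.01, 0, 0, 0, 0.6], [0, 0, 0, 0, 0.6]]}}

```text
time_s: 4.08
eef_pos: [454.3, 94.5, 111.8]
ee_rot: [0.45, 0.546, 0.449, -0.546]
force: [0.1, 0.1, -0.2]
grip_width: 0.597
```

```bash
python3 look.py w3
python3 - <<'E'
from meas import *
s=ctrl.sense(); w,o=measure("wrist",s); print(o)
for z in (76,82,89): print(z,onz(w,o["red_uv"],z,s))
for r in (95,): print(disc(w,s,(547,76.7)))
E
```

```text
4.075 [454.26911718  94.54503547 111.81214029] [-0.048  0.32   1.831 -0.     0.99   0.145] [ 0.09  0.13 -0.21] 0.5965565165510547
[[ 0.     0.981 -0.192]
 [-0.    -0.192 -0.981]
 [-1.     0.    -0.   ]]
knob [(array([283.7, 241.4]), 0.62, array([455.6,  95.3,  76. ]))]
stand [(array([393.7, 211.2]), 0.67, array([549.2,  72.1,   0. ]))]
{'red_uv': array([280.37908012, 244.42433234]), 'box': array([ 262,  220,   39,   47, 1348], dtype=int32), 'knob82': array([453.97199066,  95.08451046,  80.        ])}
76 [453.63383207  93.3187971   76.        ]
82 [454.14106996  95.96736714  82.        ]
89 [454.73284749  99.05736552  89.        ]
(array([546.18057997,  76.28683469, 120.54241378]), 75, np.float64(0.3372780489923315))
```

View pics/w3.png

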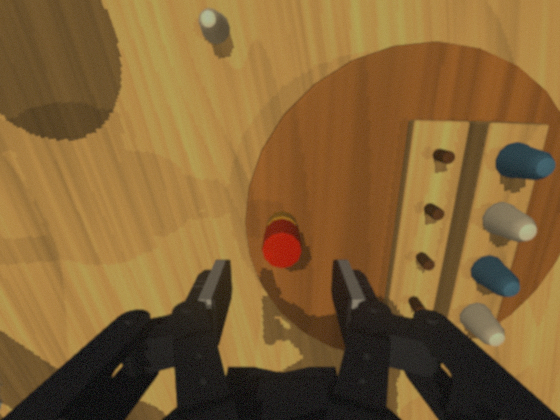

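The knob's top face is at (282,250), midway between the fingertips at (215,290) and (350,290). I'll descend and grip.

Emit:
{"method": "arm_command", "body": {"plan": [[0.02, 0, -0.0008, 0, 0.6], [0.02, 0, 0, 0, 0.6], [0.012, 0, 0, 0, 0.6], [0, 0, 0, 0, 0.6]], "squeeze": 25}}

```text
time_s: 4.78
eef_pos: [454.1, 95.4, 59.3]
ee_rot: [-0.449, -0.546, -0.45, 0.546]
force: [0.2, -0.3, -0.6]
grip_width: 0.603
```

Emit:
{"method": "arm_command", "body": {"plan": [[0, 0, 0, 0, 0.4], [0, 0, 0, 0, 0.32], [0, 0, 0, 0, 0.32]]}}

```text
time_s: 5.15
eef_pos: [454.3, 95.3, 59.7]
ee_rot: [0.45, 0.546, 0.449, -0.546]
force: [-0.2, 0.1, -1.0]
grip_width: 0.324
```

```bash
python3 look.py w4
```

```text
5.15 [454.29691912  95.34919448  59.66321702] [-0.046  0.407  1.876  0.     0.858  0.147] [-0.18  0.06 -0.96] 0.32351695894550725
[[ 0.001  0.981 -0.192]
 [-0.    -0.192 -0.981]
 [-1.     0.001 -0.   ]]
knob [(array([282.3, 290.1]), 0.82, array([454.1,  94.5,  76. ]))]
stand [(array([417.6, 231.1]), 0.75, array([548.2,  75.3,   0. ]))]
```

View pics/w4.png

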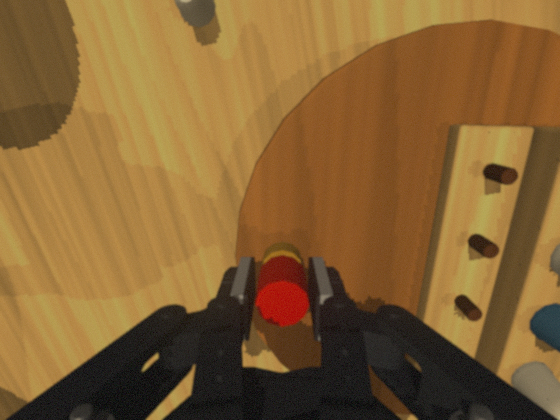

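The knob at (283,290) sits centred between the pads at (243,290) and (320,290). Closing on it now.

Emit:
{"method": "arm_command", "body": {"plan": [[0, 0, 0, 0, 0.26], [0, 0, 0, 0, 0.15], [0, 0, 0, 0, 0.15], [0, 0, 0, 0, 0.15]], "squeeze": 25}}

```text
time_s: 5.8
eef_pos: [454.5, 95.3, 59.5]
ee_rot: [0.45, 0.546, 0.449, -0.546]
force: [3.3, -1.1, 4.0]
grip_width: 0.273
```

Emit:
{"method": "arm_command", "body": {"plan": [[-0.003, 0, 0, 0, 0.15], [0, 0, 0, 0, 0.15]]}}

```text
time_s: 6.05
eef_pos: [454.4, 95.3, 61.8]
ee_rot: [0.45, 0.546, 0.449, -0.546]
force: [7.2, 0.3, -8.9]
grip_width: 0.271
```

Emit:
{"method": "arm_command", "body": {"plan": [[-0.003, 0.0004, 0, 0, 0.15], [-0.003, 0, 0, 0, 0.15], [-0.002, 0, 0, 0, 0.15], [0, 0, 0, 0, 0.15]]}}

```text
time_s: 6.55
eef_pos: [454.5, 95.2, 69.5]
ee_rot: [-0.449, -0.546, -0.45, 0.546]
force: [6.9, -0.7, -11.7]
grip_width: 0.272
```

```bash
python3 look.py w5; python3 -c "
from h import *
c=ctrl.capture('scene');save(c,'s2.png')
im=cv2.imread('pics/s2.png');cv2.imwrite('pics/s2c.png',cv2.resize(im[140:280,290:450],None,fx=4,fy=4))"
```

```text
6.55 [454.46990644  95.22890182  69.46890358] [-0.047  0.391  1.868  0.     0.884  0.146] [  6.92  -0.67 -11.68] 0.2716463023992449
[[-0.     0.981 -0.192]
 [ 0.    -0.192 -0.981]
 [-1.    -0.    -0.   ]]
knob [(array([278.9, 290. ]), 0.59, array([451.5,  88.6,  76. ]))]
stand [(array([409.5, 226.5]), 0.83, array([546.4,  75.3,   0. ]))]
```

View pics/w5.png

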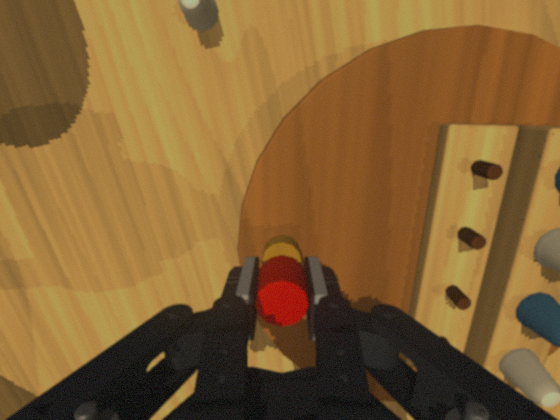

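View pics/s2c.png

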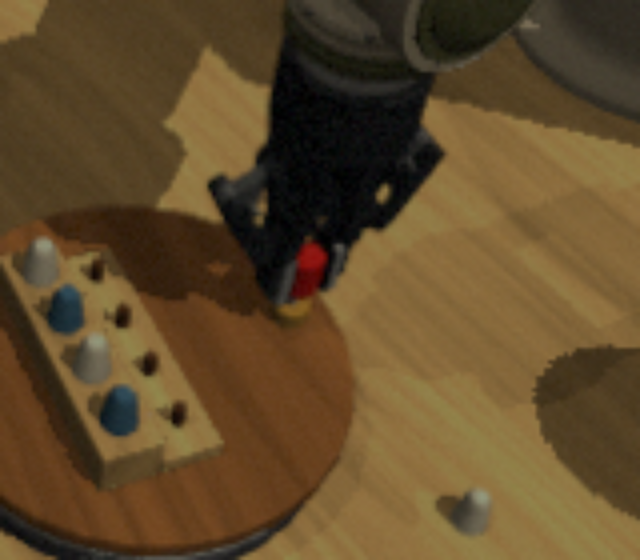

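Emit:
{"method": "arm_command", "body": {"plan": [[0, 0.0, 0.0025, -0.026, 0.15], [0, 0.0001, 0.005, -0.0524, 0.15], [0, 0.00013, 0.005, -0.0524, 0.15], [0, 0.00013, 0.005, -0.0524, 0.15]]}}

```text
time_s: 7.25
eef_pos: [452.5, 78.0, 69.4]
ee_rot: [0.498, 0.502, 0.498, -0.502]
force: [7.2, 1.5, -11.6]
grip_width: 0.267
```

Emit:
{"method": "arm_command", "body": {"plan": [[0, 0.00013, 0.005, -0.0524, 0.15], [0, 0.00013, 0.005, -0.0524, 0.15], [0, 0.00013, 0.005, -0.0524, 0.15], [0, 0.00013, 0.005, -0.0524, 0.15], [0, 0.00013, 0.005, -0.0524, 0.15], [0, 0.00013, 0.005, -0.0524, 0.15], [0, 0.00013, 0.005, -0.0524, 0.15], [0, 0.0001, 0.0025, -0.026, 0.15], [0, 0, 0, 0, 0.15]]}}

```text
time_s: 8.38
eef_pos: [459.0, 41.5, 69.1]
ee_rot: [0.585, 0.396, 0.587, -0.396]
force: [4.7, 0.6, -11.0]
grip_width: 0.271
```

```bash
python3 look.py w6;python3 -c "
from h import *
c=ctrl.capture('scene');save(c,'s3.png')
im=cv2.imread('pics/s3.png');cv2.imwrite('pics/s3c.png',cv2.resize(im[140:280,260:420],None,fx=4,fy=4))"
```

```text
8.375 [459.02981085  41.5465609   69.13029877] [-1.650e-01  3.860e-01  1.877e+00  1.000e-03  8.810e-01 -5.480e-01] [  4.74   0.64 -11.04] 0.2705072531887463
[[-0.002  0.928  0.374]
 [ 0.001  0.374 -0.928]
 [-1.    -0.001 -0.002]]
knob [(array([281.3, 287.2]), 0.78, array([460.1,  36.7,  76. ]))]
stand [(array([410. , 227.7]), 0.59, array([547. ,  74.6,   0. ]))]
```

View pics/w6.png

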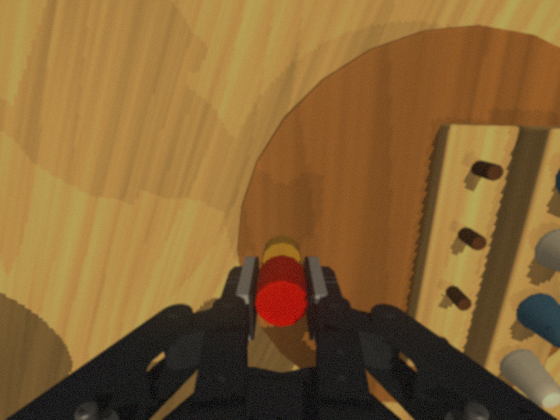

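View pics/s3c.png

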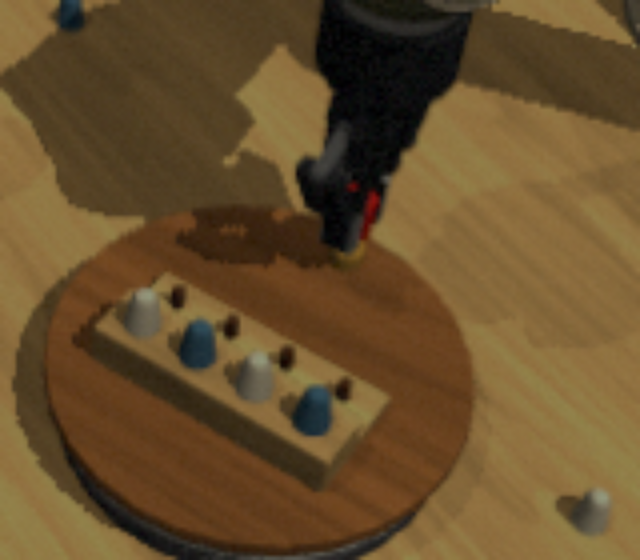

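Emit:
{"method": "arm_command", "body": {"plan": [[0, 0.0001, 0.0041, -0.0436, 0.15], [0, 0.0001, 0.0041, -0.0436, 0.15], [0.001, 0, 0, 0, 0.15], [0.0005, 0, 0, 0, 0.15], [0, 0, 0, 0, 0.15]]}}

```text
time_s: 9.2
eef_pos: [462.4, 34.0, 68.3]
ee_rot: [0.602, 0.37, 0.603, -0.37]
force: [3.2, -0.7, -11.9]
grip_width: 0.273
```

Emit:
{"method": "arm_command", "body": {"plan": [[0.0004, 0, 0, 0, 0.15], [0, 0, 0, 0, 0.15]]}}

```text
time_s: 9.45
eef_pos: [462.5, 34.0, 68.1]
ee_rot: [0.602, 0.37, 0.603, -0.37]
force: [0.4, 1.1, -11.7]
grip_width: 0.271
```

Emit:
{"method": "arm_command", "body": {"plan": [[0.0004, 0, 0, 0, 0.15], [0, 0, 0, 0, 0.15]]}}

```text
time_s: 9.7
eef_pos: [462.5, 34.0, 67.8]
ee_rot: [0.602, 0.37, 0.603, -0.37]
force: [-2.7, 1.1, -10.9]
grip_width: 0.268
```

Emit:
{"method": "arm_command", "body": {"plan": [[0.0006, 0, 0, 0, 0.15], [0, 0, 0, 0, 0.15]]}}

```text
time_s: 9.95
eef_pos: [462.6, 33.9, 67.2]
ee_rot: [0.602, 0.37, 0.603, -0.37]
force: [-3.7, 0.2, -10.5]
grip_width: 0.271
```

Emit:
{"method": "arm_command", "body": {"plan": [[0.0004, 0, 0, 0, 0.15], [0, 0, 0, 0, 0.15]]}}

```text
time_s: 10.2
eef_pos: [462.6, 33.8, 66.8]
ee_rot: [0.602, 0.37, 0.603, -0.37]
force: [-4.6, -0.2, -10.1]
grip_width: 0.271
```

Emit:
{"method": "arm_command", "body": {"plan": [[0.0003, 0, 0, 0, 0.15], [0, 0, 0, 0, 0.15]]}}

```text
time_s: 10.45
eef_pos: [462.6, 33.8, 66.7]
ee_rot: [0.602, 0.37, 0.603, -0.37]
force: [-5.6, 0.9, -8.0]
grip_width: 0.275
```

The pin touched the plate at TCP z≈66.7: the downward pull dropped from 10.5 to 8 N, and the arm stiffness is about 10 N/mm. I'll rest a little more of the spring on the plate and slide along, watching for the pull to come back, which would mean a hole.

Emit:
{"method": "arm_command", "body": {"plan": [[0.0003, 0, 0, 0, 0.15], [0, 0, 0, 0, 0.15]]}}

```text
time_s: 10.7
eef_pos: [462.7, 33.8, 66.5]
ee_rot: [0.602, 0.369, 0.603, -0.37]
force: [-5.9, 0.8, -5.7]
grip_width: 0.271
```

Emit:
{"method": "arm_command", "body": {"plan": [[0, 0, 0.0008, -0.0084, 0.15], [0, 0, 0.0008, -0.0084, 0.15]]}}

```text
time_s: 10.95
eef_pos: [463.3, 32.5, 66.5]
ee_rot: [0.605, 0.364, 0.606, -0.365]
force: [-5.8, 0.2, -6.4]
grip_width: 0.275
```

Emit:
{"method": "arm_command", "body": {"plan": [[0, 0, 0.0008, -0.0084, 0.15], [0, 0, 0.0008, -0.0084, 0.15]]}}

```text
time_s: 11.2
eef_pos: [464.1, 31.1, 66.5]
ee_rot: [0.609, 0.359, 0.609, -0.36]
force: [-7.3, 1.9, -5.0]
grip_width: 0.269
```

Emit:
{"method": "arm_command", "body": {"plan": [[0, -0.0003, 0.0008, -0.0084, 0.15], [0, 0, 0.0008, -0.0084, 0.15]]}}

```text
time_s: 11.45
eef_pos: [464.9, 29.6, 66.5]
ee_rot: [0.612, 0.354, 0.612, -0.354]
force: [-5.1, 1.9, -7.5]
grip_width: 0.271
```

Emit:
{"method": "arm_command", "body": {"plan": [[0, -0.0002, 0.0008, -0.0084, 0.15], [0, 0, 0.0008, -0.0084, 0.15]]}}

```text
time_s: 11.7
eef_pos: [465.7, 28.0, 66.6]
ee_rot: [0.615, 0.349, 0.615, -0.349]
force: [-4.3, 2.6, -5.9]
grip_width: 0.275
```

Emit:
{"method": "arm_command", "body": {"plan": [[0, 0, 0.0008, -0.0084, 0.15], [0, 0, 0.0008, -0.0084, 0.15]]}}

```text
time_s: 11.95
eef_pos: [466.6, 26.6, 66.5]
ee_rot: [0.618, 0.344, 0.618, -0.344]
force: [-5.2, 2.5, -5.6]
grip_width: 0.268
```

Emit:
{"method": "arm_command", "body": {"plan": [[0.0001, 0, 0.0008, -0.0084, 0.15], [0, 0, 0.0008, -0.0084, 0.15]]}}

```text
time_s: 12.2
eef_pos: [467.4, 25.3, 66.5]
ee_rot: [0.621, 0.339, 0.621, -0.339]
force: [-4.1, 1.4, -6.4]
grip_width: 0.277
```

Emit:
{"method": "arm_command", "body": {"plan": [[0, 0, 0.0008, -0.0084, 0.15], [0, 0, 0.0008, -0.0084, 0.15]]}}

```text
time_s: 12.45
eef_pos: [468.3, 23.9, 66.5]
ee_rot: [0.623, 0.334, 0.623, -0.334]
force: [-4.7, 1.7, -4.7]
grip_width: 0.272
```

Emit:
{"method": "arm_command", "body": {"plan": [[0, 0, 0.0008, -0.0084, 0.15], [0, 0, 0.0008, -0.0084, 0.15]]}}

```text
time_s: 12.7
eef_pos: [469.2, 22.6, 66.5]
ee_rot: [0.626, 0.328, 0.626, -0.328]
force: [-3.8, 2.2, -5.8]
grip_width: 0.269
```

Emit:
{"method": "arm_command", "body": {"plan": [[0.0001, 0, 0.0008, -0.0084, 0.15], [0, 0, 0.0008, -0.0084, 0.15]]}}

```text
time_s: 12.95
eef_pos: [470.1, 21.3, 66.4]
ee_rot: [0.629, 0.323, 0.629, -0.323]
force: [-3.9, 2.0, -5.2]
grip_width: 0.269
```

Emit:
{"method": "arm_command", "body": {"plan": [[0, 0, 0.0008, -0.0084, 0.15], [0, 0, 0.0008, -0.0084, 0.15]]}}

```text
time_s: 13.2
eef_pos: [471.0, 20.0, 66.4]
ee_rot: [0.632, 0.318, 0.632, -0.318]
force: [-5.2, 0.8, -5.4]
grip_width: 0.271
```

Emit:
{"method": "arm_command", "body": {"plan": [[0, 0, 0.0008, -0.0084, 0.15], [0, 0, 0.0008, -0.0084, 0.15]]}}

```text
time_s: 13.45
eef_pos: [472.0, 18.7, 66.4]
ee_rot: [0.634, 0.312, 0.634, -0.312]
force: [-6.6, 2.7, -5.1]
grip_width: 0.271
```

Emit:
{"method": "arm_command", "body": {"plan": [[0, 0, 0.0008, -0.0084, 0.15], [0, 0, 0.0008, -0.0084, 0.15]]}}

```text
time_s: 13.7
eef_pos: [473.0, 17.4, 66.4]
ee_rot: [0.637, 0.307, 0.637, -0.307]
force: [-4.7, 2.2, -4.4]
grip_width: 0.27
```

Emit:
{"method": "arm_command", "body": {"plan": [[0, 0, 0.0008, -0.0084, 0.15], [0, 0, 0.0008, -0.0084, 0.15]]}}

```text
time_s: 13.95
eef_pos: [474.0, 16.1, 66.4]
ee_rot: [0.64, 0.302, 0.639, -0.302]
force: [-4.6, 1.8, -5.5]
grip_width: 0.27
```

Emit:
{"method": "arm_command", "body": {"plan": [[0, 0, 0.0008, -0.0084, 0.15], [0, 0, 0.0008, -0.0084, 0.15]]}}

```text
time_s: 14.2
eef_pos: [475.0, 14.9, 66.4]
ee_rot: [0.642, 0.296, 0.642, -0.296]
force: [-5.5, 2.6, -5.2]
grip_width: 0.268
```

Emit:
{"method": "arm_command", "body": {"plan": [[0, 0, 0.0008, -0.0084, 0.15], [0, 0, 0.0008, -0.0084, 0.15]]}}

```text
time_s: 14.45
eef_pos: [476.0, 13.7, 66.4]
ee_rot: [0.645, 0.291, 0.644, -0.291]
force: [-4.3, 2.2, -5.7]
grip_width: 0.273
```

Emit:
{"method": "arm_command", "body": {"plan": [[0, 0, 0.0008, -0.0084, 0.15], [0, 0, 0.0008, -0.0084, 0.15]]}}

```text
time_s: 14.7
eef_pos: [477.1, 12.5, 66.4]
ee_rot: [0.647, 0.285, 0.647, -0.285]
force: [-5.4, 2.6, -4.4]
grip_width: 0.274
```

Emit:
{"method": "arm_command", "body": {"plan": [[0, 0, 0.0008, -0.0084, 0.15], [0, 0, 0.0008, -0.0084, 0.15]]}}

```text
time_s: 14.95
eef_pos: [478.2, 11.3, 66.4]
ee_rot: [0.649, 0.28, 0.649, -0.28]
force: [-5.4, 1.9, -5.4]
grip_width: 0.271
```

Emit:
{"method": "arm_command", "body": {"plan": [[0, 0, 0.0008, -0.0084, 0.15], [0, 0, 0.0008, -0.0084, 0.15]]}}

```text
time_s: 15.2
eef_pos: [479.4, 10.1, 66.4]
ee_rot: [0.652, 0.275, 0.651, -0.275]
force: [-4.8, 2.0, -4.9]
grip_width: 0.269
```

Emit:
{"method": "arm_command", "body": {"plan": [[0, 0, 0.0008, -0.0084, 0.15], [0, 0, 0.0008, -0.0084, 0.15]]}}

```text
time_s: 15.45
eef_pos: [480.5, 8.9, 66.4]
ee_rot: [0.654, 0.269, 0.654, -0.269]
force: [-5.1, 1.9, -4.3]
grip_width: 0.27
```

Emit:
{"method": "arm_command", "body": {"plan": [[0, 0, 0.0008, -0.0084, 0.15], [0, 0, 0.0008, -0.0084, 0.15]]}}

```text
time_s: 15.7
eef_pos: [481.6, 7.9, 66.4]
ee_rot: [0.656, 0.264, 0.656, -0.264]
force: [-5.8, 2.6, -3.7]
grip_width: 0.274
```

Emit:
{"method": "arm_command", "body": {"plan": [[0, 0, 0.0008, -0.0084, 0.15], [0, 0, 0.0008, -0.0084, 0.15]]}}

```text
time_s: 15.95
eef_pos: [482.8, 6.7, 66.1]
ee_rot: [0.659, 0.258, 0.658, -0.258]
force: [-2.6, 0.1, -7.0]
grip_width: 0.27
```

Emit:
{"method": "arm_command", "body": {"plan": [[0, 0, 0.0008, -0.0084, 0.15], [0, 0, 0.0008, -0.0084, 0.15]]}}

```text
time_s: 16.2
eef_pos: [483.8, 5.7, 66.0]
ee_rot: [0.66, 0.253, 0.66, -0.253]
force: [-1.9, 0.8, -10.4]
grip_width: 0.271
```

Now at about 59°, z fell to 66.0 and the full spring pull returned (-10.4 N), so the pin is over the hole. I'll lower gently to probe it.

Emit:
{"method": "arm_command", "body": {"plan": [[0.0007, 0, 0, 0, 0.15], [0, 0, 0, 0, 0.15]]}}

```text
time_s: 16.45
eef_pos: [483.9, 5.7, 65.4]
ee_rot: [0.66, 0.253, 0.66, -0.253]
force: [-2.3, 0.4, -10.0]
grip_width: 0.274
```

Emit:
{"method": "arm_command", "body": {"plan": [[0.0007, 0, 0.0, 0, 0.15], [0, 0, 0, 0, 0.15]]}}

```text
time_s: 16.7
eef_pos: [483.9, 5.7, 64.8]
ee_rot: [0.661, 0.253, 0.66, -0.253]
force: [-0.6, 0.2, -9.7]
grip_width: 0.268
```

Emit:
{"method": "arm_command", "body": {"plan": [[0.001, 0, 0.0, 0, 0.15], [0, 0, 0, 0, 0.15]]}}

```text
time_s: 16.95
eef_pos: [484.0, 5.6, 63.8]
ee_rot: [0.661, 0.253, 0.66, -0.253]
force: [-0.9, -1.7, -9.1]
grip_width: 0.273
```

Emit:
{"method": "arm_command", "body": {"plan": [[0.001, 0, 0.0, 0, 0.15], [0.001, 0, 0, 0, 0.15], [0, 0, 0, 0, 0.15]]}}

```text
time_s: 17.32
eef_pos: [484.0, 5.6, 61.8]
ee_rot: [0.661, 0.253, 0.66, -0.253]
force: [0.4, -3.2, -8.2]
grip_width: 0.273
```

The pin is about 5 mm into the hole and side loads are only about 3 N. Releasing the knob.

Emit:
{"method": "arm_command", "body": {"plan": [[0.001, 0, 0, 0, 0.15], [0, 0, 0, 0, 0.3], [0, 0, 0, 0, 0.45], [0, 0, 0, 0, 0.6], [0, 0, 0, 0, 0.6]]}}

```text
time_s: 17.95
eef_pos: [483.9, 5.8, 61.0]
ee_rot: [0.661, 0.253, 0.66, -0.253]
force: [-0.8, -0.0, 0.3]
grip_width: 0.598
```

```bash
python3 look.py w7
```

```text
17.95 [483.9468989    5.78176542  60.95359967] [-0.231  0.44   1.817  0.     0.884 -1.071] [-0.84 -0.    0.25] 0.5984229226847528
[[ 0.     0.668  0.744]
 [ 0.     0.744 -0.668]
 [-1.     0.     0.   ]]
knob [(array([282.2, 287.8]), 0.79, array([483.3,   5.6,  76. ]))]
stand [(array([417.3, 232.6]), 0.67, array([549.9,  75.6,   0. ]))]
```

View pics/w7.png

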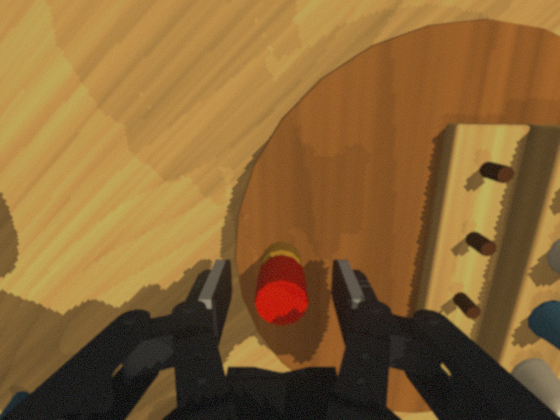

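The knob at (281,288) is free between the open fingers and looks low over its bushing, as it did at home. I'll retreat straight up to 112 mm, the same height as w3, and compare knob-to-disc heights there.

Emit:
{"method": "arm_command", "body": {"plan": [[-0.01, 0, 0, 0, 0.6], [-0.021, 0, 0, 0, 0.6], [-0.02, 0, 0, 0, 0.6], [0, 0, 0, 0, 0.6], [0, 0, 0, 0, 0.6]]}}

```text
time_s: 18.73
eef_pos: [483.5, 5.8, 111.3]
ee_rot: [0.66, 0.253, 0.661, -0.253]
force: [0.1, 0.0, -1.0]
grip_width: 0.604
```

```bash
python3 look.py w8
python3 - <<'E'
from meas import *
s=ctrl.sense(); w,o=measure("wrist",s); print(o); print(disc(w,s,(547,76.7)))
c=ctrl.capture('scene');save(c,'s4.png')
im=cv2.imread('pics/s4.png');cv2.imwrite('pics/s4c.png',cv2.resize(im[120:280,220:420],None,fx=4,fy=3.7))
im=cv2.imread('pics/w8.png');im0=cv2.imread('pics/w3.png')
cv2.imwrite('pics/cmp.png',np.hstack([cv2.resize(im0[190:290,230:340],None,fx=3.5,fy=3.5),cv2.resize(im[190:290,230:340],None,fx=3.5,fy=3.5)]))
E
```

```text
18.725 [483.50712586   5.77600655 111.34013045] [-0.231  0.36   1.775 -0.     1.007 -1.071] [ 0.12  0.01 -0.99] 0.6043477888904298
[[-0.001  0.668  0.744]
 [ 0.     0.744 -0.668]
 [-1.    -0.    -0.001]]
knob [(array([281.4, 244.4]), 0.82, array([482.9,   5.1,  76. ]))]
stand [(array([392.3, 208.7]), 0.89, array([547.5,  76.2,   0. ]))]
{'red_uv': array([281.85963687, 247.55446927]), 'box': array([ 262,  223,   40,   48, 1432], dtype=int32), 'knob82': array([483.21452888,   5.21633181,  80.        ])}
(array([545.81252443,  74.44956452, 121.02021068]), 74, np.float64(0.4883924004705591))
```

View pics/cmp.png

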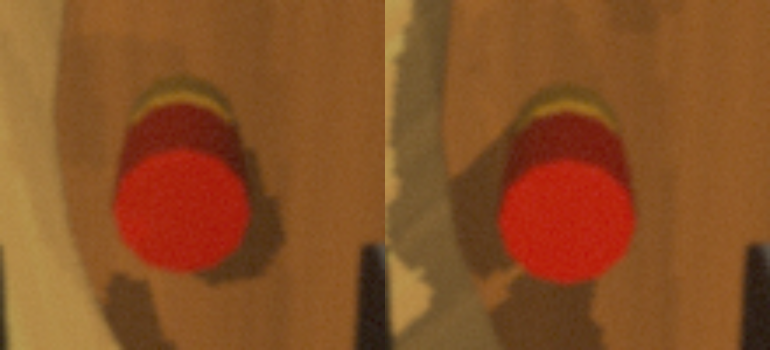

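View pics/s4c.png

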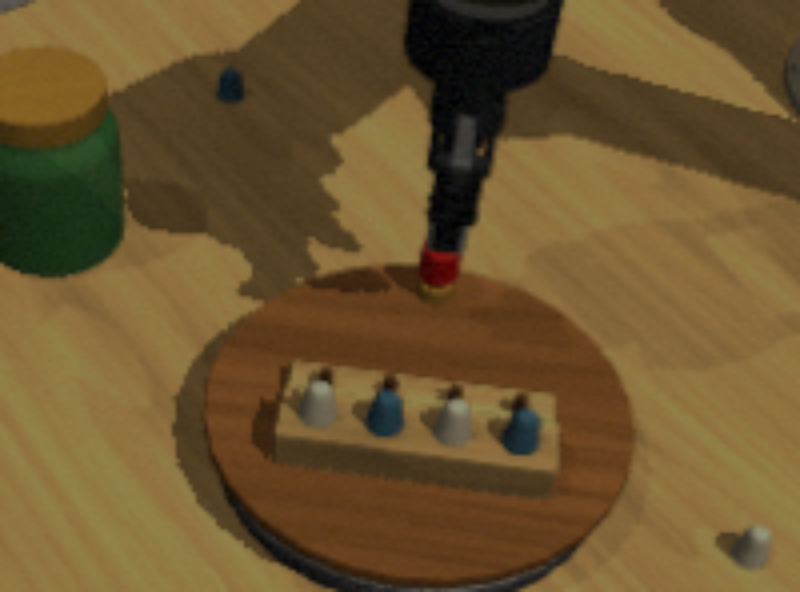

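Run:
```python
from meas import *
s=ctrl.sense(); w=ctrl.capture("wrist"); M=rot(s["ee_rot"])
def fit(path):
    im=cv2.imread(path).astype(int); b,g,r=im[...,0],im[...,1],im[...,2]
    rf=((r>150)&(g<70)).astype(np.uint8); n,l,st,ce=cv2.connectedComponentsWithStats(rf); i=1+np.argmax(st[1:,4])
    c,_=cv2.findContours((l==i).astype(np.uint8),0,1); e=cv2.fitEllipse(max(c,key=len)); 
    # column profile through center
    return e,st[i],[tuple(im[y,int(e[0][0])]) for y in range(208,232)]
for p,tz,tx in [("pics/w3.png",111.81,None),("pics/w8.png",111.34,None)]:
    e,st,pr=fit(p); print(p,e,st); print([(y+208,int(q[2]),int(q[1])) for y,q in enumerate(pr)])
t0=np.array(s["eef_pos"])
# predicted for h
K=np.array([483.3,5.3])
for h in (0,2,4,7):
    ctr=proj(w,[*K,89+h],s); a=[proj(w,[K[0]+d*12*M[0,1],K[1]+d*12*M[1,1],89+h],s)[0] for d in (-1,1)]
    zt=M[:2,2]
    red_back=proj(w,[*(K-12*zt),63+h],s)[1]; bush=proj(w,[*(K-11*zt),57],s)[1]; bb=proj(w,[*(K-11*zt),45],s)[1]
    print(h,"top ctr",np.round(ctr,1),"dia",abs(a[1]-a[0]),"ctr-redback",ctr[1]-red_back,"redback-bushback",red_back-bush,red_back-bb)
```

```text
pics/w3.png ((280.85931396484375, 249.92959594726562), (33.48617172241211, 36.395023345947266), 84.03205871582031) [ 262  233   38   35 1006]
[(208, 127, 80), (209, 133, 85), (210, 123, 78), (211, 121, 80), (212, 109, 74), (213, 106, 72), (214, 103, 74), (215, 114, 80), (216, 127, 85), (217, 148, 104), (218, 142, 91), (219, 131, 66), (220, 118, 43), (221, 114, 37), (222, 114, 33), (223, 115, 33), (224, 115, 37), (225, 114, 37), (226, 114, 33), (227, 114, 32), (228, 115, 37), (229, 114, 32), (230, 117, 41), (231, 121, 34)]
pics/w8.png ((281.7266845703125, 252.79188537597656), (34.028839111328125, 37.4017333984375), 90.1340103149414) [ 263  236   39   35 1050]
[(208, 131, 82), (209, 131, 81), (210, 132, 82), (211, 130, 78), (212, 130, 84), (213, 123, 79), (214, 112, 76), (215, 105, 72), (216, 107, 74), (217, 111, 77), (218, 127, 89), (219, 148, 103), (220, 154, 102), (221, 137, 78), (222, 117, 45), (223, 116, 39), (224, 112, 30), (225, 113, 36), (226, 113, 33), (227, 116, 36), (228, 119, 40), (229, 119, 38), (230, 115, 26), (231, 117, 32)]
0 top ctr [281.9 253.8] dia 40.87037624328195 ctr-redback 34.159967944780874 redback-bushback 1.5993998174728006 7.1972852388800845
2 top ctr [281.9 255.3] dia 41.3025517151122 ctr-redback 34.64205825185593 redback-bushback 2.637603013317033 8.235488434724317
4 top ctr [281.9 256.8] dia 41.74391187803366 ctr-redback 35.1366982128626 redback-bushback 3.695703226461916 9.2935886478692
7 top ctr [282.  259.2] dia 42.42382031853356 ctr-redback 35.903219216309225 redback-bushback 5.321425714627139 10.919311136034423
```

Measured height change from the start is about 0: the red-to-bushing gap is about 8 px both times, and pin-on-plate would add about 4 px. The knob's top centre is at row 252.8, against 253.8 predicted for home and 259 for riding. I'll back off further and hand in.

Emit:
{"method": "arm_command", "body": {"plan": [[-0.04, 0, 0, 0, 0.6], [-0.04, 0, 0, 0, 0.6], [0, 0, 0, 0, 0.6], [0, 0, 0, 0, 0.6]]}}

```text
time_s: 19.52
eef_pos: [483.4, 5.8, 190.9]
ee_rot: [0.66, 0.253, 0.661, -0.253]
force: [-0.2, -0.0, -0.9]
grip_width: 0.601
```

```bash
python3 look.py w9; python3 -c "
from h import *
c=ctrl.capture('scene')
for q in ['jar','cup_hook','thimble_white','thimble_blue']:
    print(q,[(np.round(x['uv']),round(x['score'],2)) for x in ctrl.place_of('scene',q)])
print(ctrl.finish_job())"
```

```text
19.525 [483.38313364   5.80455278 190.8693966 ] [-0.231  0.26   1.679 -0.     1.204 -1.071] [-0.24 -0.01 -0.88] 0.6006381186253197
[[-0.001  0.668  0.744]
 [ 0.     0.744 -0.668]
 [-1.    -0.001 -0.001]]
knob [(array([282.3, 206.7]), 0.71, array([483.3,   5.8,  76. ]))]
stand [(array([366.3, 187.2]), 0.94, array([546.3,  74.8,   0. ]))]
jar [(array([206., 156.]), 0.85), (array([235., 183.]), 0.83), (array([162., 180.]), 0.62), (array([325., 244.]), 0.36)]
cup_hook [(array([377., 361.]), 0.71)]
thimble_white [(array([404., 272.]), 0.56)]
thimble_blue [(array([273., 144.]), 0.41), (array([203., 158.]), 0.19)]
the job is handed in; nothing more can be done
None
```

The job is handed in after about 19.5 s of the 64 s allowed. My checks show the plunger home in the next hole on the jar's side, but no verdict was reported.

**What I did:**
- I gripped the knob and lifted the plunger about 10 mm. I then carried the knob towards -y, the side where all three green jars stand, so their size didn't matter.
- At about 38° I lowered the pin until the plate carried roughly half the spring load, then slid it along in 0.8 mm steps.
- At about 59° the tool sank and the full spring pull came back, which marked the hole. I lowered the pin about 5 mm into it with side loads of only about 3 N, released the knob and retreated straight up.

**Last checks:**
- **Plunger:** the gap between knob and bushing matches the starting home picture. If the pin were still riding on the plate, the gap would be about 4 px larger. The knob stayed at (483, 6) mm after release.
- **Pin load:** there is no direct reading. The highest wrist force I saw while sliding was about 9 N, with roughly 4–7 N of spring load resting on the plate.
- **Jar, hook and thimbles:** they were all found within about 4 px of where they started.

**Disagreements:** the camera estimates of the turning axis differed by several mm. I used the wrist camera's fit, which agreed with the measured forces. The detector also gave one low-score false "jar" on the rack, which I ignored.

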